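# Seat the splined gear on the drive shaft

## Task

Fit the steel gear with the splined bore onto the upright splined shaft of the grey drive unit: lower it over the shaft's coned nose, boss upward, and, pressing only lightly, rock it to and fro about the shaft until the teeth mesh, then slide it down until it sits fully home on the unit's collar, and let go. Never force it by pressing or twisting hard (keep well under 50 N on the shaft), and leave the other things on the bench where they are.

Things in the scene. Friction and masses are not known exactly. Their poses are not given: they have to be found in the camera images.
- gear_mid (a point): Centre (half-way up, on the axis) of the loose steel spur gear to be fitted, standing boss up; z up. It is 38 mm high, 0.3 to 0.5 kg: a toothed disc 92 mm in diameter and 8 mm thick at the bottom, above it an octagonal boss 50 mm across flats, 30 mm high, to grip by; its flats look along the point's x axis and every 45 degrees from it.
- gear_foot (a point): Centre of the gear's flat underside, 19 mm below gear_mid. The splined bore runs right through from here: 38.4 mm across, with four straight teeth 10.9 mm wide along its whole length, reaching inward to 28.4 mm across; one tooth lies on this point's x axis, the others every 90 degrees. Meshed on the shaft it has about 3 degrees of play either way.
- gear: The same gear; origin at the centre of its underside, z up along its axis.
- drive_unit: Fixed grey gearbox: base plate 180 x 120 x 8 mm, housing 150 x 110 mm, top 55 mm above the bench; origin at the centre of its underside, x along its length, z up. On its middle stands a round collar 52 mm in diameter and 6 mm high, and on that the upright splined shaft.
- seat (a point): Centre of the collar's top face, 61 mm above the bench, on the shaft's axis: the gear's underside must finally rest here. z up along the shaft.
- nose (a point): Top of the shaft, 36 mm above seat: core 26.8 mm in diameter with a nose coned to 14 mm over the top 8 mm. Its four straight teeth (10.9 mm wide, 35 mm across the tips, square-ended) reach from the collar to 24 mm above it. The shaft's angle about its axis differs each time and is NOT given by any pose; it repeats every 90 degrees. The gearing holds it stiffly: about 0.3 N m turns it.
- plain_ring: Bystander: plain steel ring 84 mm in diameter, 30 mm high, smooth 40 mm bore, no teeth; origin at centre of underside.
- spool: Bystander: aluminium-coloured solder spool 56 mm in diameter, 48 mm high; origin at centre of underside.
- driver: Bystander: screwdriver 160 mm long with yellow handle, lying along its x axis; origin underneath its middle.
- jar: Bystander: white jar 44 mm in diameter, 55 mm high, black cap; origin at centre of underside.
- tape: Bystander: yellow tape roll 70 mm in diameter, 18 mm high, lying flat; origin at centre of underside.
- meter: Bystander: black multimeter 130 x 70 x 30 mm lying on its back; origin at centre of underside.
Not all that is in view belongs to the job. Leave any orange or yellow look-alike of the drive_unit alone. What is shaped like the gear but orange is not meant.

How it is judged:
By the outcome, as a careful person would: the job done as asked, in the order asked, and still so for the second after the job is handed in, with the robot touching nothing.
It also fails if it takes over 72 s, if anything falls off the work surface, if the arm or the gripper's body presses on something with over 40 N, if the wrist force passes 120 N, or if a joint passes its speed limit or range.

## Robot

A 6-joint arm with a two-finger parallel gripper is mounted at the origin on the work surface. World frame = base frame: x ahead of the robot, y to its left, z up, the work surface at z = 0. Lengths are in m, angles in rad, forces in N, time in s.
With the tool pointing down it reaches from about 0.325 to 0.775 m from the base axis. Payload 5.5 kg.
Tool frame: the origin (TCP) lies between the finger pads; the fingertips stand 22 mm ahead of it and the grasp point (between the pads) lies 3 mm ahead of it; z points along the fingers, y is the line along which they close (so a half turn about z gives the same grasp; the last joint's range is limited). The gripper opens to 85 mm and grips with 20 to 120 N. Pads are 22 mm wide; open, the fingers measure 114 mm over their backs; the gripper's body (76 mm by 85 mm) begins 54 mm behind the grasp point. The pads swing forward as they close: fully open they stand 13 mm farther back than shut.
Start: joints at [-1.194, 0.091, 1.231, -0, 1.82, -0.057], TCP at [0.252, -0.544, 0.253] pointing down, gripper open.
Joint ranges: [-2.87, 2.87], [-0.86, 2.18], [0.17, 2.46], [-1.51, 4.65], [0.06, 2.69], [-2.65, 2.65]. Speed limits (rad/s): [2.57, 2.57, 3.01, 3.14, 3.14, 3.14].

## Interface

Orientations are given as a unit quaternion [w, x, y, z].
In Python, from cell import get_obs, viewer, job gives the robot as it stands.
- The arm moves only by the shell command python3 -m crank 'ROWS' [FORCE]. ROWS is JSON, a list of rows, each a list of 3 entries, a list of its own where there are three numbers: the shift along the tool's x, y, z in units of 40 mm (1.0 is 40 mm), then the turn, a rotation vector about the tool's x, y, z in units of 0.12 rad (1.0 is 0.12 rad), then the closure, from -1 (fully open) to 1 (shut). In form: [[[dx, dy, dz], [rx, ry, rz], hand], ...]. A call has exactly 8 rows; each row shifts and turns the commanded pose from where the row before left it, along the tool's axes as they then stand; what a row does not reach is not made up. A row lasts 1/12 s, in which the tool goes at most 41.7 mm and 7.16 degrees, less where a joint would pass 70% of its speed; a pose out of reach is approached as far as the arm can. A call with a number of a shift or a turn outside -1 to 1 is refused whole. A call with a gripper value outside its range is refused whole. The fingers move at their own pace and stop on an object; FORCE is the grip in N (left out, the last holds). Time passes only in rows, so rows that do not move let the fingers close, or fill a call up. It gives the time, the measured TCP pose, the force, the opening and the grip force at its end, in the units of the state.
- get_obs(): the state, without advancing time (a new reading comes with each control period).
- viewer.capture(name): name is "scene" or "side" or "wrist"; returns a dict with "image" (480x640x3 uint8, blue, green, red), "depth" (480x640 float32, m along the optical axis (not along the pixel's ray), 0 where there is no reading), "fov_y" (degrees; the focal length in pixels is half the picture's height over the tangent of half this angle, whatever the lens; pixels are square), "cx", "cy" (the principal point, pixels), "origin" and "attitude" of the camera in the world; the wrist camera has in their place "T_tool_cam" (4x4, takes a point from camera to tool coordinates, whose origin is the TCP and whose axes are the flange's). Camera axes: x right, y up, looking along -z (the intrinsics and any distortion apply to the point x, -y, -z); pixel columns grow to the right and rows downward; lengths in m; the calibration is good to about 2 mm. The wrist camera is an equidistant fisheye: a pixel r from the principal point sees the ray r / f radians off the axis. A picture is of the moment at which its call begins: read the wrist's pose just before it.
- job.close_job(): hands the job in; it is judged then, once.
The state is a dict: "time_s": time; "joint_pos": joint angles; "qd": joint speeds; "joint_efforts": joint torques, N m; "eef_pos": TCP position; "tcp_rot": TCP orientation; "force": force on the tool from outside, world axes, zero at the start; "moment": the same for the moment, N m; "grip_width": opening from 0.0 (shut) to 1.0 (fully open); "grip_force": force on a finger pad.
Only numpy, scipy, OpenCV 4.12 (cv2) and the standard library are available. Lean on these libraries where they do the work, as an engineer would, in place of code of your own. Each camera call takes 0.05 s, during which the arm holds its last target. There are 200 camera calls.

## Working session

There is one attempt and no reset: what is moved stays moved. The work goes in short steps, Python scripts to look and compute and a shell command to move; the robot and the scene stay as the last step left them, time stands still between calls to the robot, and variables do not carry over. Pictures are saved under pics/ and viewed, at most 10 in all, crops included, and the job is handed in when it is done.

```bash
ls; mkdir -p pics; cat > h.py <<'E'
import numpy as np, cv2
from cell import get_obs, viewer, job
from scipy.spatial.transform import Rotation as R
def q2m(q): return R.from_quat([q[1],q[2],q[3],q[0]]).as_matrix()
def cap(n,f=None):
    o=get_obs(); c=viewer.capture(n); c['o']=o
    c['f']=240/np.tan(np.radians(c['fov_y'])/2)
    if 'T_tool_cam' in c:
        T=np.array(c['T_tool_cam']); Rt=q2m(o['tcp_rot'])
        c['R']=Rt@T[:3,:3]; c['t']=Rt@T[:3,3]+np.array(o['eef_pos']); c['fish']=True
    else:
        a=np.array(c['attitude']); c['R']=a if a.shape==(3,3) else q2m(a); c['t']=np.array(c['origin']); c['fish']=False
    if f: cv2.imwrite('pics/'+f,c['image'])
    return c
def rays(c,uv):
    uv=np.atleast_2d(uv).astype(float); d=(uv-[c['cx'],c['cy']])
    if c['fish']:
        r=np.linalg.norm(d,axis=1)+1e-9; th=r/c['f']
        v=np.c_[d[:,0]/r*np.sin(th),-d[:,1]/r*np.sin(th),-np.cos(th)]
    else: v=np.c_[d[:,0]/c['f'],-d[:,1]/c['f'],-np.ones(len(d))]
    return v@c['R'].T
def onplane(c,uv,z):
    v=rays(c,uv); return c['t']+v*((z-c['t'][2])/v[:,2])[:,None]
def depthpts(c,uv):
    uv=np.atleast_2d(uv).astype(int); D=c['depth'][uv[:,1],uv[:,0]]
    v=rays(c,uv); cz=-(v@c['R'])[:,2]
    return c['t']+v*(D/cz)[:,None]
def tocam(c,P):
    p=(np.atleast_2d(P)-c['t'])@c['R']
    if c['fish']:
        rr=np.hypot(p[:,0],p[:,1]); th=np.arctan2(rr,-p[:,2]); k=c['f']*th/(rr+1e-12)
    else: k=c['f']/-p[:,2]
    return np.c_[c['cx']+p[:,0]*k,c['cy']-p[:,1]*k]
E
python3 - <<'E'
from h import *
a=cap('scene','s1.png'); b=cap('side','d1.png')
for c in(a,b): print({k:v for k,v in c.items() if k not in('image','depth','o')})
print(a['o'])
E
```

```text
pics
{'fov_y': 45.17235585297784, 'cx': 312.50670735267755, 'cy': 231.4627259547019, 'origin': array([1.03583167, 0.29813748, 1.13170286]), 'attitude': array([0.42921935, 0.13507343, 0.25031915, 0.85724339]), 'f': np.float64(576.9552371984021), 'R': array([[-0.59505183, -0.66826798,  0.44646525],
       [ 0.80351384, -0.50622214,  0.31321662],
       [ 0.01669795,  0.54512114,  0.83819098]]), 't': array([1.03583167, 0.29813748, 1.13170286]), 'fish': False}
{'fov_y': 50.87782194658479, 'cx': 318.72749779835505, 'cy': 238.76742076078813, 'origin': array([ 0.29214444, -0.94870688,  1.02774072]), 'attitude': array([ 0.92098666,  0.36757966, -0.03896   , -0.12308895]), 'f': np.float64(504.554205911681), 'R': array([[ 0.96666246,  0.19808475, -0.16225327],
       [-0.25536837,  0.69946861, -0.66748083],
       [-0.0187267 ,  0.68666301,  0.72673463]]), 't': array([ 0.29214444, -0.94870688,  1.02774072]), 'fish': False}
{'time_s': 0.0, 'joint_pos': array([-1.19368564e+00,  9.18932160e-02,  1.23190003e+00, -9.20386778e-06,
        1.81980461e+00, -5.66993790e-02]), 'qd': array([-0.00150705, -0.00090242,  0.00094723,  0.00056512, -0.00085801,
        0.00036545]), 'joint_efforts': array([ 1.12955706e-03, -4.58730841e+01, -4.18019021e+01, -2.19569765e-04,
        1.17219510e-02,  9.80218147e-06]), 'eef_pos': array([ 0.25210538, -0.5441987 ,  0.25212227]), 'tcp_rot': array([-9.89052235e-04,  9.76567940e-01,  2.15207002e-01, -1.64340425e-04]), 'force': array([0.4618424 , 0.34623931, 1.10687015]), 'moment': array([ 0.02337834, -0.02813606, -0.01351974]), 'grip_force': 0.0, 'grip_width': 1.0004370438833585}
```

View pics/s1.png

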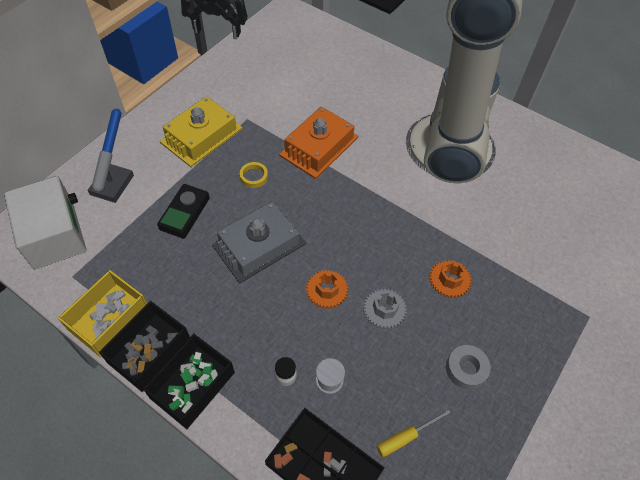

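View pics/d1.png

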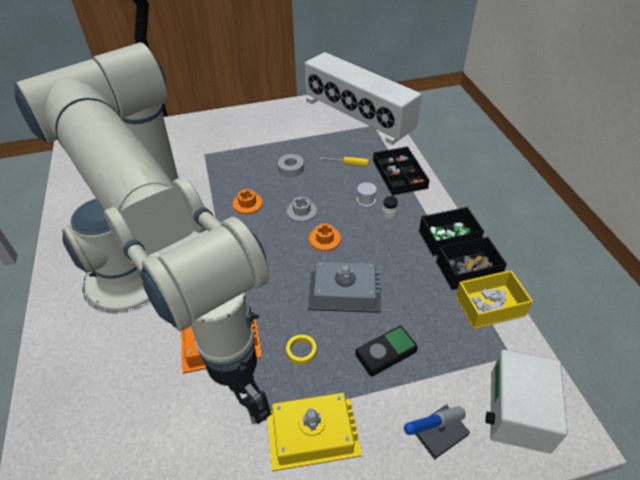

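Gears: the steel one is at (385,308) in the scene view. The two orange ones at (327,288) and (451,278) are look-alikes, and (469,367) is the smooth ring. Drive units: grey at (258,238), with orange (320,140) and yellow (200,128) decoys. The grey toothed gear with a splined bore and the grey unit fit the description. I'll confirm both in one crop and measure them.

```bash
python3 - <<'E'
from h import *
a=cap('scene'); im=a['image']
cv2.imwrite('pics/s2.png',cv2.resize(im[190:340,205:425],None,fx=3.6,fy=3.6,interpolation=cv2.INTER_CUBIC))
for n,uv,z in (('gear',(385,306),.03),('nose',(257,225),.095),('collar',(258,235),.061)): print(n,onplane(a,[uv],z))
vv,uu=np.mgrid[150:420,180:500]; uv=np.c_[uu.ravel(),vv.ravel()]
P=depthpts(a,uv)
g=P[(np.hypot(P[:,0]-onplane(a,[(385,306)],.03)[0,0],P[:,1]-onplane(a,[(385,306)],.03)[0,1])<.06)]
for lo,hi in((.003,.012),(.034,.043)):
    q=g[(g[:,2]>lo)&(g[:,2]<hi)]; (c,r,_)=cv2.minAreaRect(q[:,:2].astype(np.float32)); print(len(q),c,r,cv2.minEnclosingCircle(q[:,:2].astype(np.float32)))
c0=onplane(a,[(257,225)],.095)[0]
n=P[np.hypot(P[:,0]-c0[0],P[:,1]-c0[1])<.09]
for lo,hi in((.09,.1),(.05,.0575),(.07,.09)):
    q=n[(n[:,2]>lo)&(n[:,2]<hi)]; print(len(q),q.mean(0),cv2.minAreaRect(q[:,:2].astype(np.float32)))
E
```

```text
gear [[0.50729394 0.11965963 0.03      ]]
nose [[ 0.54252769 -0.19452859  0.095     ]]
collar [[ 0.54544069 -0.19209044  0.061     ]]
879 (0.5069755911827087, 0.11966449022293091) (0.11573347449302673, 0.1169828474521637) ((0.5073255300521851, 0.11977795511484146), 0.0599900521337986)
257 (0.5012567639350891, 0.1179322898387909) (0.052157361060380936, 0.0495188906788826) ((0.5007424354553223, 0.11719518154859543), 0.027568891644477844)
79 [ 0.53964153 -0.19874772  0.09493698] ((0.5368532538414001, -0.1997939795255661), (0.025652552023530006, 0.022140778601169586), 6.859072208404541)
2072 [ 0.54266145 -0.19778713  0.05451762] ((0.5428451299667358, -0.2022208571434021), (0.11283618956804276, 0.1613403707742691), 71.92349243164062)
122 [ 0.54234236 -0.19572292  0.08175706] ((0.5385511517524719, -0.19971796870231628), (0.03298093378543854, 0.03234528750181198), 33.40691375732422)
```

View pics/s2.png

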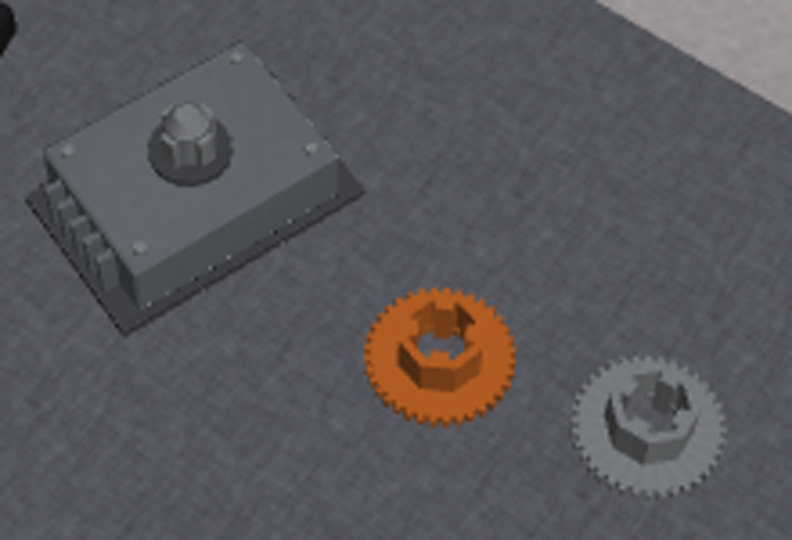

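The crop confirms the toothed steel gear at crop (650,425) and the grey unit's splined shaft at crop (190,125). I'll move over the shaft first for a wrist look, then go on to the gear.

```bash
python3 -m crank '[[[0.63,-0.3,0],[0,0,0],-1],[[0.63,-0.3,0],[0,0,0],-1],[[0.63,-0.3,0],[0,0,0],-1],[[0.63,-0.3,0],[0,0,0],-1],[[0.63,-0.3,0],[0,0,0],-1],[[0.63,-0.3,0],[0,0,0],-1],[[0.63,-0.3,0],[0,0,0],-1],[[0.63,-0.3,0],[0,0,0],-1]]'
python3 -m crank '[[[0.63,-0.3,0],[0,0,0],-1],[[0.63,-0.3,0],[0,0,0],-1],[[0.63,-0.3,0],[0,0,0],-1],[[0.63,-0.3,0],[0,0,0],-1],[[0.63,-0.3,0],[0,0,0],-1],[[0.63,-0.3,0],[0,0,0],-1],[[0.63,-0.3,0],[0,0,0],-1],[[0.63,-0.3,0],[0,0,0],-1]]'
python3 - <<'E'
from h import *
a=cap('wrist','w1.png'); o=a['o']
print(o['time_s'],o['eef_pos'],o['tcp_rot'],a['T_tool_cam'],a['f'],a['cx'],a['cy'])
print(tocam(a,[[.538,-.199,.097],[.538,-.199,.061]]))
E
```

```text
time_s: 0.82
eef_pos: [0.3954, -0.3714, 0.2529]
tcp_rot: [-0.0, 0.977, 0.215, -0.0]
force: [-0.2, 0.0, -0.1]
grip_width: 1.001
grip_force: 0.0
time_s: 1.48
eef_pos: [0.538, -0.1995, 0.2529]
tcp_rot: [-0.0, 0.977, 0.215, -0.0]
force: [0.6, -0.6, 0.3]
grip_width: 1.0
grip_force: 0.0
1.4833 [ 0.53798062 -0.19947656  0.25292116] [-1.65786322e-04  9.76561450e-01  2.15238604e-01 -2.25895499e-04] [[-3.54671585e-04  9.53196295e-01  3.02351942e-01  7.66435604e-02]
 [ 9.99998993e-01 -7.72968660e-05  1.41672751e-03 -1.91741636e-05]
 [ 1.37379027e-03  3.02352140e-01 -9.53195308e-01 -1.19422296e-01]
 [ 0.00000000e+00  0.00000000e+00  0.00000000e+00  1.00000000e+00]] 371.64829954431775 327.07644527913885 241.1612182965541
[[327.16219691 227.55708678]
 [327.22787854 216.38589178]]
```

View pics/w1.png

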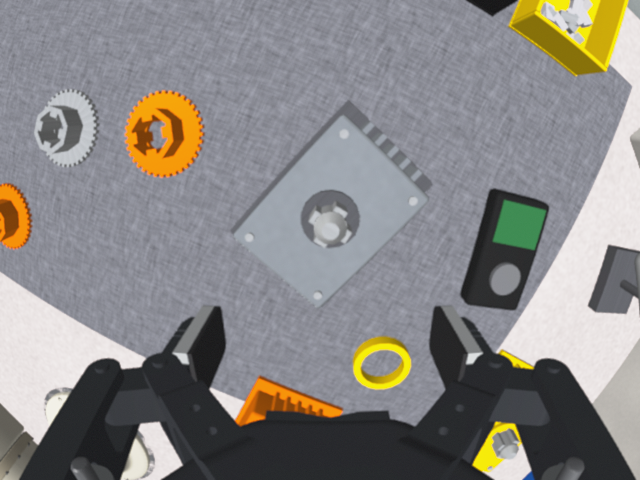

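The wrist view shows the grey unit with its shaft at (330,222) and the collar disc around (330,218). The steel gear is at (66,128). Next I'll measure the shaft's centre and tooth angle.

```bash
cat > shaft.py <<'E'
from h import *
def shaft(a,c,thr,out,ctr=None):
    im=cv2.cvtColor(a['image'],cv2.COLOR_BGR2GRAY).astype(np.float32)
    g=np.linspace(-.04,.04,321); X,Y=np.meshgrid(g,g)
    def rect(z):
        uv=tocam(a,np.c_[c[0]+X.ravel(),c[1]-Y.ravel(),np.full(X.size,z)]).astype(np.float32)
        return cv2.remap(im,uv[:,0].reshape(X.shape),uv[:,1].reshape(X.shape),cv2.INTER_CUBIC)
    r61=rect(.061); r85=rect(.085)   # image right = +x, down = -y
    cv2.imwrite('pics/'+out,cv2.resize(np.hstack([r61,r85]),None,fx=1.2,fy=1.2))
    return r61,r85
E
python3 - <<'E'
from shaft import *
a=cap('wrist'); r61,r85=shaft(a,(.538,-.1995),0,'r1.png')
E
```

```text
[ WARN:0@0.610] global loadsave.cpp:1063 imwrite_ Unsupported depth image for selected encoder is fallbacked to CV_8U.
```

View pics/r1.png

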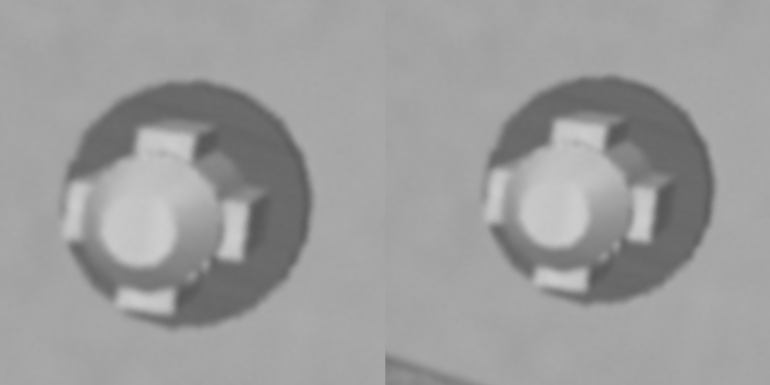

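The collar centre is about (0.537,-0.202), and the shaft's teeth lie at about -7° (mod 90). Now over the gear.

```bash
python3 -m crank '[[[0.31,-0.95,0],[0,0,0],-1],[[0.31,-0.95,0],[0,0,0],-1],[[0.31,-0.95,0],[0,0,0],-1],[[0.31,-0.95,0],[0,0,0],-1],[[0.31,-0.95,0],[0,0,0],-1],[[0.31,-0.95,0],[0,0,0],-1],[[0.31,-0.95,0],[0,0,0],-1],[[0.31,-0.95,0.2],[0,0,0],-1]]'
python3 - <<'E'
from h import *
a=cap('wrist'); print(a['o']['eef_pos'])
c=(.501,.118)
im=cv2.cvtColor(a['image'],cv2.COLOR_BGR2GRAY)
g=np.linspace(-.055,.055,321); X,Y=np.meshgrid(g,g)
def rect(z):
    uv=tocam(a,np.c_[c[0]+X.ravel(),c[1]-Y.ravel(),np.full(X.size,z)]).astype(np.float32)
    return cv2.remap(im,uv[:,0].reshape(X.shape),uv[:,1].reshape(X.shape),cv2.INTER_CUBIC)
cv2.imwrite('pics/g1.png',cv2.resize(np.hstack([rect(.008),rect(.038)]),None,fx=1.2,fy=1.2))
E
```

```text
time_s: 2.25
eef_pos: [0.4994, 0.1179, 0.2469]
tcp_rot: [0.0, 0.977, 0.215, 0.001]
force: [0.9, 0.3, 0.7]
grip_width: 0.999
grip_force: 0.0
[0.49935188 0.11794724 0.24689205]
```

View pics/g1.png

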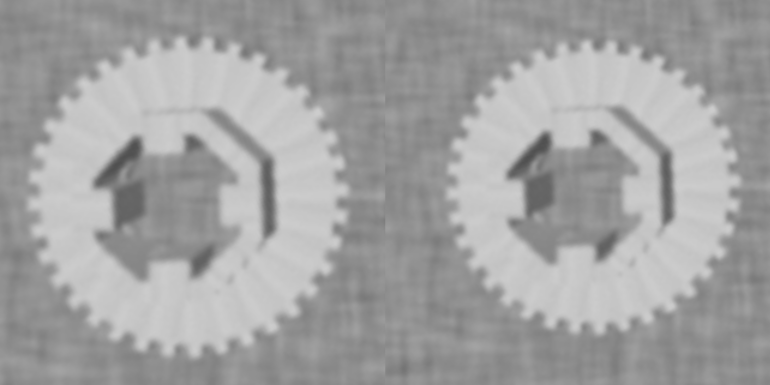

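The rectified gear view shows the bore teeth and boss flats nearly axis-aligned, with a few degrees of positive yaw, centred near (0.5005,0.117). I'll get the angle numerically and check clearance to the orange gears.

```bash
cat > ph.py <<'E'
from h import *
def phase(a,c,z,r0,r1):
    im=cv2.cvtColor(a['image'],cv2.COLOR_BGR2GRAY)
    t=np.radians(np.arange(0,360,.5)); out=0
    T,Rr=np.meshgrid(t,np.linspace(r0,r1,8))
    uv=tocam(a,np.c_[c[0]+(Rr*np.cos(T)).ravel(),c[1]+(Rr*np.sin(T)).ravel(),np.full(T.size,z)]).astype(np.float32)
    v=cv2.remap(im,uv[:,0].reshape(T.shape),uv[:,1].reshape(T.shape),cv2.INTER_CUBIC).mean(0).astype(float)
    w=(v>(np.percentile(v,95)+np.percentile(v,10))/2).astype(float) 
    return [np.degrees(np.angle((x*np.exp(4j*t)).sum()))/4 for x in (v,w)], w[::20].astype(int)
E
python3 - <<'E'
from ph import *
a=cap('wrist')
for c in ((.5005,.117),(.501,.1175),(.500,.1165)): print(phase(a,c,.038,.0155,.0185))
h=cv2.cvtColor(a['image'],cv2.COLOR_BGR2HSV); m=cv2.inRange(h,(5,150,100),(18,255,255))
n,l,s,ce=cv2.connectedComponentsWithStats(m)
for i in range(1,n):
    if s[i,4]>800: print(ce[i],onplane(a,[ce[i]],.01))
print(a['o']['joint_pos'])
E
```

```text
([np.float64(1.5241498008055248), np.float64(1.3620961041385398)], array([1, 1, 1, 0, 0, 0, 0, 0, 1, 1, 1, 1, 0, 0, 0, 0, 0, 1, 1, 1, 1, 0,
       0, 0, 0, 1, 1, 1, 1, 0, 0, 0, 0, 0, 1, 1]))
([np.float64(1.6883858594925607), np.float64(1.3858702563341423)], array([1, 1, 1, 1, 1, 1, 0, 0, 1, 1, 1, 1, 0, 0, 0, 0, 0, 1, 1, 1, 1, 0,
       0, 0, 0, 1, 1, 1, 1, 0, 0, 0, 0, 1, 1, 1]))
([np.float64(1.2734564304626395), np.float64(1.873438746924814)], array([1, 1, 1, 0, 0, 0, 0, 0, 1, 1, 1, 1, 0, 0, 0, 0, 0, 1, 1, 1, 1, 0,
       0, 0, 0, 0, 1, 1, 1, 1, 0, 0, 0, 0, 0, 1]))
[459.36186848 226.98857257] [[ 0.53673666 -0.00534617  0.01      ]]
[218.21442125 292.22228246] [[0.36185481 0.19315275 0.01      ]]
[502.39301525 456.99360551] [[ 0.25737986 -0.29550877  0.01      ]]
[ 0.17588217 -0.144597    1.47859059  0.00501434  1.80835085  1.30835887]
```

```bash
python3 -m crank '[[[0.015,0.03,0.5],[0,0,-0.785],-1],[[0,0,0.5],[0,0,-0.785],-1],[[0,0,0.5],[0,0,-0.785],-1],[[0,0,0.5],[0,0,-0.785],-1],[[0,0,0.5],[0,0,0],-1],[[0,0,0.5],[0,0,0],-1],[[0,0,0.5],[0,0,0],-1],[[0,0,0.4],[0,0,0],-1]]'
python3 -m crank '[[[0,0,0.25],[0,0,0],-1],[[0,0,0.25],[0,0,0],-1],[[0,0,0.25],[0,0,0],-1],[[0,0,0.25],[0,0,0],-1],[[0,0,0.25],[0,0,0],-1],[[0,0,0.1],[0,0,0],-1],[[0,0,0.05],[0,0,0],-1],[[0,0,0],[0,0,0],-1]]'
python3 -c "
from h import *
a=cap('wrist','w2.png');o=a['o'];print(o['eef_pos'],R.from_matrix(q2m(o['tcp_rot'])).as_matrix()[:,0])"
```

```text
time_s: 3.02
eef_pos: [0.5001, 0.1144, 0.0874]
tcp_rot: [0.0, 0.919, 0.394, -0.001]
force: [0.1, 0.6, -0.4]
grip_width: 0.999
grip_force: 0.0
time_s: 3.68
eef_pos: [0.5005, 0.116, 0.0329]
tcp_rot: [-0.0, 0.919, 0.394, -0.0]
force: [-0.7, 0.0, 0.5]
grip_width: 1.0
grip_force: 0.0
[0.50048488 0.11598065 0.03290515] [ 6.88962732e-01  7.24796616e-01 -4.68785039e-04]
```

View pics/w2.png

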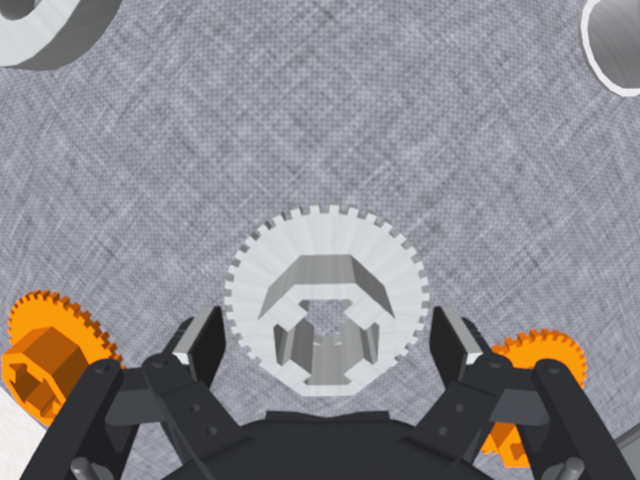

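The wrist view shows the boss at (327,330) centred between the pads, with its flats facing them and both orange gears clear. I'll close now.

```bash
python3 -m crank '[[[0,0,-0.07],[0,0,0],-0.2],[[0,0,0],[0,0,0],0.2],[[0,0,0],[0,0,0],1],[[0,0,0],[0,0,0],1],[[0,0,0],[0,0,0],1],[[0,0,0],[0,0,0],1],[[0,0,0],[0,0,0],1],[[0,0,0],[0,0,0],1]]' 60
```

```text
time_s: 4.4
eef_pos: [0.5013, 0.1162, 0.0374]
tcp_rot: [0.0, 0.919, 0.394, 0.001]
force: [-0.6, 0.4, 5.9]
grip_width: 0.568
grip_force: 65.7
```

```bash
python3 -m crank '[[[0,0,-0.2],[0,0,0],1],[[0,0,-0.45],[0,0,0],1],[[0,0,-0.5],[0,0,0],1],[[0,0,-0.5],[0,0,0],1],[[0,0,-0.5],[0,0,0],1],[[0,0,-0.5],[0,0,0],1],[[0,0,-0.5],[0,0,0],1],[[0,0,-0.35],[0,0,0],1]]'
python3 - <<'E'
from ph import *
o=get_obs(); p=np.array(o['eef_pos']); M=q2m(o['tcp_rot']); d=np.array([.537,-.202])-p[:2]
print(p,M[:2,0],M[:2,1],d, (M[:2,:2].T@d)/.04, o['force'])
E
```

```text
time_s: 5.07
eef_pos: [0.5005, 0.1159, 0.1773]
tcp_rot: [0.0, 0.919, 0.394, -0.0]
force: [0.1, -0.2, -5.3]
grip_width: 0.574
grip_force: 64.6
[0.50047388 0.11585143 0.17727727] [0.68912275 0.72464461] [ 0.72464462 -0.68912275] [ 0.03652612 -0.31785143] [-5.12895863  6.13767766] [ 0.10641705 -0.18424841 -5.30220433]
```

```bash
python3 -m crank '[[[-0.4,0.5,0],[0,0,0],1],[[-0.5,0.6,0],[0,0,0],1],[[-0.5,0.6,0],[0,0,0],1],[[-0.5,0.6,0],[0,0,0],1],[[-0.5,0.6,0],[0,0,0],1],[[-0.5,0.6,0],[0,0,0],1],[[-0.5,0.6,0],[0,0,0],1],[[-0.5,0.6,0],[0,0,0],1]]'
python3 -m crank '[[[-0.5,0.6,0],[0,0,0],1],[[-0.5,0.6,0],[0,0,0],1],[[-0.23,0.24,0],[0,0,0],1],[[0,0,0],[0,0,0.41],1],[[0,0,0],[0,0,0.41],1],[[0,0,0],[0,0,0.4],1],[[0,0,0],[0,0,0],1],[[0,0,0],[0,0,0],1]]'
python3 - <<'E'
from ph import *
o=get_obs(); p=np.array(o['eef_pos']); print(p,q2m(o['tcp_rot'])[:2,0])
a=cap('wrist'); s=cap('scene')
im=a['image']; s=s['image'][170:270,200:320]
c=(.5370,-.202)
g=np.linspace(-.055,.055,400); X,Y=np.meshgrid(g,g)
uv=tocam(a,np.c_[p[0]+X.ravel(),p[1]-Y.ravel(),np.full(X.size,p[2]+.0015)]).astype(np.float32)
r=cv2.remap(im,uv[:,0].reshape(X.shape),uv[:,1].reshape(X.shape),cv2.INTER_CUBIC)
cv2.imwrite('pics/i1.png',np.hstack([r,cv2.resize(s,(400,333))[:,:].copy() if 0 else cv2.copyMakeBorder(cv2.resize(s,(400,333),interpolation=cv2.INTER_CUBIC),0,67,0,0,cv2.BORDER_CONSTANT)]))
print(phase(a,p[:2],p[2]+.0015,.0155,.0185))
E
```

```text
time_s: 5.73
eef_pos: [0.5288, -0.1281, 0.175]
tcp_rot: [-0.001, 0.919, 0.394, -0.001]
force: [0.8, 0.3, -5.0]
grip_width: 0.571
grip_force: 64.6
time_s: 6.4
eef_pos: [0.5369, -0.2017, 0.1753]
tcp_rot: [-0.001, 0.945, 0.327, -0.001]
force: [0.4, -0.8, -4.7]
grip_width: 0.567
grip_force: 64.7
[ 0.53692342 -0.20167739  0.1752869 ] [0.78646609 0.61763303]
([np.float64(-7.559832225607947), np.float64(-6.415465914526247)], array([1, 1, 1, 1, 1, 1, 0, 1, 1, 1, 1, 0, 0, 0, 0, 0, 1, 1, 1, 0, 0, 0,
       0, 0, 0, 1, 1, 1, 1, 0, 0, 0, 0, 0, 1, 1]))
```

View pics/i1.png

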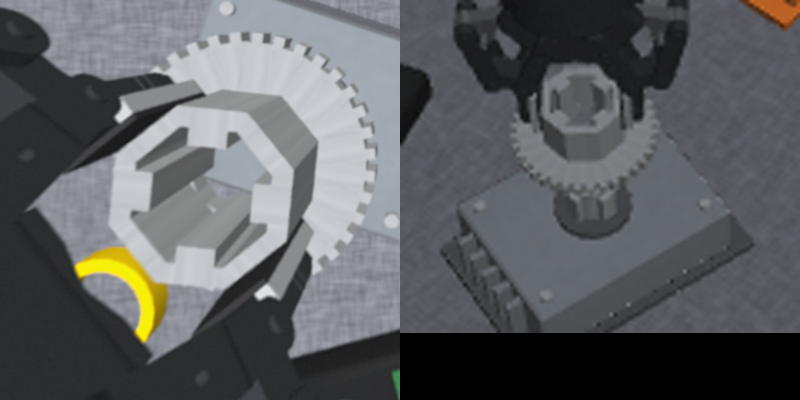

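The left panel (wrist view on the boss-top plane) shows the bore centre at (203,196), about 1 mm ahead along tool x. The right panel (scene view) shows the gear above the shaft, boss up. I'll correct by 1 mm and lower to the nose.

```bash
python3 -m crank '[[[-0.025,0,0.2],[0,0,0],1],[[0,0,0.2],[0,0,0],1],[[0,0,0.2],[0,0,0],1],[[0,0,0.2],[0,0,0],1],[[0,0,0.15],[0,0,0],1],[[0,0,0.1],[0,0,0],1],[[0,0,0.05],[0,0,0],1],[[0,0,0],[0,0,0],1]]'
python3 -m crank '[[[0,0,0.05],[0,0,0],1],[[0,0,0.03],[0,0,0],1],[[0,0,0.03],[0,0,0],1],[[0,0,0.03],[0,0,0],1],[[0,0,0.03],[0,0,0],1],[[0,0,0.03],[0,0,0],1],[[0,0,0],[0,0,0],1],[[0,0,0],[0,0,0],1]]'
```

```text
time_s: 7.17
eef_pos: [0.5362, -0.2025, 0.1314]
tcp_rot: [-0.0, 0.945, 0.326, -0.0]
force: [-0.5, -0.3, -5.8]
grip_width: 0.567
grip_force: 64.7
time_s: 7.83
eef_pos: [0.5364, -0.2026, 0.124]
tcp_rot: [-0.0, 0.945, 0.326, -0.0]
force: [0.3, 0.0, -4.8]
grip_width: 0.572
grip_force: 64.7
```

```bash
python3 -m crank '[[[0,0,0.025],[0,0,0],1],[[0,0,0.025],[0,0,0],1],[[0,0,0.025],[0,0,0],1],[[0,0,0],[0,0,0],1],[[0,0,0],[0,0,0],1],[[0,0,0],[0,0,0],1],[[0,0,0],[0,0,0],1],[[0,0,0],[0,0,0],1]]'; python3 -c "
from h import *
o=get_obs();print(o['eef_pos'],o['force'],o['moment'])"
```

```text
time_s: 8.5
eef_pos: [0.5366, -0.2027, 0.1223]
tcp_rot: [0.0, 0.945, 0.326, 0.0]
force: [-3.9, 1.4, 5.9]
grip_width: 0.57
grip_force: 65.7
[ 0.53660662 -0.20267463  0.12232435] [-3.94266429  1.37573958  5.9240688 ] [0.38276666 0.73686942 0.02768377]
```

```bash
python3 -m crank '[[[-0.008,-0.014,0],[0,0,0.2],1],[[0,0,0],[0,0,0.25],1],[[0,0,0],[0,0,-0.25],1],[[0,0,0],[0,0,-0.2],1],[[0,0,0],[0,0,-0.25],1],[[0,0,0],[0,0,-0.25],1],[[0,0,0],[0,0,0.25],1],[[0,0,0],[0,0,0.25],1]]'; python3 -c "
from h import *
o=get_obs();print(o['eef_pos'],o['force'],o['moment'])"
```

```text
time_s: 9.17
eef_pos: [0.5367, -0.2027, 0.1223]
tcp_rot: [0.001, 0.945, 0.326, 0.001]
force: [0.0, -0.0, 5.7]
grip_width: 0.574
grip_force: 65.9
[ 0.53668743 -0.20274786  0.12231512] [ 0.03639954 -0.04148071  5.67849453] [0.10991363 0.11582155 0.10156143]
```

```bash
python3 -m crank '[[[0,0,0.02],[0,0,0.15],1],[[0,0,0],[0,0,0.15],1],[[0,0,0],[0,0,0.15],1],[[0,0,0],[0,0,0.15],1],[[0,0,0],[0,0,0.15],1],[[0,0,0],[0,0,0.15],1],[[0,0,0],[0,0,0],1],[[0,0,0],[0,0,0],1]]'; python3 -c "
from h import *
o=get_obs();print(o['eef_pos'],o['force'],o['moment'])"
python3 -m crank '[[[0,0,0],[0,0,-0.3],1],[[0,0,0],[0,0,-0.3],1],[[0,0,0],[0,0,-0.3],1],[[0,0,0],[0,0,-0.3],1],[[0,0,0],[0,0,-0.2],1],[[0,0,0],[0,0,-0.2],1],[[0,0,0],[0,0,-0.2],1],[[0,0,0],[0,0,0],1]]'; python3 -c "
from h import *
o=get_obs();print(o['eef_pos'],o['force'],o['moment'])"
```

```text
time_s: 9.83
eef_pos: [0.5368, -0.2028, 0.1223]
tcp_rot: [0.001, 0.962, 0.275, 0.002]
force: [-1.0, 0.9, 7.3]
grip_width: 0.57
grip_force: 66.2
[ 0.53684848 -0.20280328  0.1222837 ] [-0.96926821  0.94225886  7.26920514] [0.14334611 0.20088035 0.0878746 ]
time_s: 10.5
eef_pos: [0.5371, -0.2029, 0.1223]
tcp_rot: [0.002, 0.926, 0.377, 0.002]
force: [-0.5, 1.2, 7.1]
grip_width: 0.57
grip_force: 66.1
[ 0.53707659 -0.20290658  0.12227659] [-0.53345124  1.19834051  7.09410253] [ 0.08127356  0.03399834 -0.04846815]
```

No drop within ±6° at light pressure, so the likely cause is eccentricity, since the core clearance is only 0.8 mm. I'll unload slightly, go back to the mid angle and feel for the core sideways.

```bash
python3 -m crank '[[[0,0,-0.03],[0,0,0.2],1],[[0,0,-0.03],[0,0,0.2],1],[[0,0,-0.02],[0,0,0.2],1],[[0,0,0],[0,0,0.2],1],[[0,0,0],[0,0,0],1],[[0,0,0],[0,0,0],1],[[0,0,0],[0,0,0],1],[[0,0,0],[0,0,0],1]]'; python3 -c "
from h import *
o=get_obs();print(o['eef_pos'],o['force'],o['moment'],q2m(o['tcp_rot']))"
python3 -m crank '[[[0.02,0,0],[0,0,0],1],[[0.02,0,0],[0,0,0],1],[[0.02,0,0],[0,0,0],1],[[0,0,0],[0,0,0],1],[[0,0,0],[0,0,0],1],[[0,0,0],[0,0,0],1],[[0,0,0],[0,0,0],1],[[0,0,0],[0,0,0],1]]'; python3 -c "
from h import *
o=get_obs();print(o['eef_pos'],o['force'],o['moment'])"
```

```text
time_s: 11.17
eef_pos: [0.536, -0.202, 0.1225]
tcp_rot: [-0.0, 0.943, 0.332, -0.0]
force: [5.6, 0.1, -5.6]
grip_width: 0.573
grip_force: 64.6
[ 0.53596182 -0.20204253  0.12253181] [ 5.58747615  0.14548873 -5.5728689 ] [ 0.0247936  -1.00014074  0.04247161] [[ 7.79605168e-01  6.26271269e-01 -2.81819175e-04]
 [ 6.26271271e-01 -7.79604813e-01  7.94013385e-04]
 [ 2.77560185e-04 -7.95512192e-04 -9.99999645e-01]]
time_s: 11.83
eef_pos: [0.5373, -0.2012, 0.1232]
tcp_rot: [-0.0, 0.943, 0.331, -0.001]
force: [-2.8, -4.6, -6.9]
grip_width: 0.572
grip_force: 64.4
[ 0.53728603 -0.20118348  0.1232055 ] [-2.81748296 -4.62824952 -6.85450033] [-0.72784636  0.47439076  0.00166193]
```

```bash
python3 -m crank '[[[-0.016,0.01,0],[0,0,0],1],[[-0.016,0.01,0],[0,0,0],1],[[0,0,0],[0,0,0],1],[[0,0,0],[0,0,0],1],[[0,0,0],[0,0,0],1],[[0,0,0],[0,0,0],1],[[0,0,0],[0,0,0],1],[[0,0,0],[0,0,0],1]]'; cat > st.py <<'E'
from h import *
o=get_obs();p=o['eef_pos'];M=q2m(o['tcp_rot'])
f=np.array(o['force']);print('pos mm',np.round(np.array(p)*1e3,2),'tool s,t',np.round(M[:2,:2].T@p[:2]*1e3,2),'f tool',np.round(M.T@f,1),'mom',np.round(o['moment'],2),'yaw',np.degrees(np.arctan2(M[1,0],M[0,0])).round(2),'gear',(np.degrees(np.arctan2(M[1,0],M[0,0]))-45).round(2),o['time_s'])
E
python3 st.py
```

```text
time_s: 12.5
eef_pos: [0.5373, -0.2022, 0.1235]
tcp_rot: [-0.0, 0.943, 0.332, 0.0]
force: [0.6, -0.4, -4.4]
grip_width: 0.567
grip_force: 64.5
pos mm [ 537.29 -202.17  123.54] tool s,t [292.47 493.98] f tool [0.3 0.7 4.4] mom [ 0.03  0.02 -0.01] yaw 38.75 gear -6.25 12.5
```

```bash
python3 -m crank '[[[-0.003,-0.006,0.02],[0,0,0],1],[[0,0,0.02],[0,0,0],1],[[0,0,0.02],[0,0,0],1],[[0,0,0],[0,0,0.15],1],[[0,0,0],[0,0,0.15],1],[[0,0,0],[0,0,0.15],1],[[0,0,0],[0,0,0.15],1],[[0,0,0],[0,0,0],1]]'; python3 st.py
python3 -m crank '[[[0,0,0],[0,0,-0.15],1],[[0,0,0],[0,0,-0.15],1],[[0,0,0],[0,0,-0.15],1],[[0,0,0],[0,0,-0.15],1],[[0,0,0],[0,0,-0.15],1],[[0,0,0],[0,0,-0.15],1],[[0,0,0],[0,0,-0.15],1],[[0,0,0],[0,0,0],1]]'; python3 st.py
```

```text
time_s: 13.17
eef_pos: [0.5375, -0.2024, 0.1223]
tcp_rot: [0.001, 0.955, 0.297, 0.001]
force: [-1.9, 0.8, 5.1]
grip_width: 0.571
grip_force: 65.9
pos mm [ 537.51 -202.39  122.31] tool s,t [328.3  471.27] f tool [-1.1 -1.7 -5.1] mom [0.21 0.41 0.02] yaw 34.51 gear -10.49 13.1667
time_s: 13.83
eef_pos: [0.5378, -0.2025, 0.1224]
tcp_rot: [0.001, 0.934, 0.357, 0.001]
force: [-1.0, 0.9, 5.7]
grip_width: 0.573
grip_force: 65.8
pos mm [ 537.75 -202.46  122.35] tool s,t [265.76 509.45] f tool [-0.1 -1.3 -5.7] mom [0.13 0.17 0.01] yaw 41.82 gear -3.18 13.8333
```

```bash
python3 -m crank '[[[-0.01,-0.024,-0.012],[0,0,0.1],1],[[0,0,0],[0,0,0.1],1],[[0,0,0],[0,0,0.1],1],[[0,0,0],[0,0,0.1],1],[[0,0,0],[0,0,0.1],1],[[0,0,0],[0,0,0.1],1],[[0,0,0],[0,0,0.1],1],[[0,0,0],[0,0,0.1],1]]'; python3 st.py
python3 -m crank '[[[0,0,0],[0,0,-0.1],1],[[0,0,0],[0,0,-0.1],1],[[0,0,0],[0,0,-0.1],1],[[0,0,0],[0,0,-0.1],1],[[0,0,0],[0,0,-0.1],1],[[0,0,0],[0,0,-0.1],1],[[0,0,0],[0,0,-0.1],1],[[0,0,0],[0,0,0],1]]'; python3 st.py
```

```text
time_s: 14.5
eef_pos: [0.5365, -0.2019, 0.1223]
tcp_rot: [0.001, 0.95, 0.311, 0.001]
force: [2.4, -0.9, 5.1]
grip_width: 0.569
grip_force: 65.9
pos mm [ 536.48 -201.94  122.32] tool s,t [313.11 480.16] f tool [ 1.4  2.2 -5.1] mom [-0.18 -0.44  0.04] yaw 36.27 gear -8.73 14.5
time_s: 15.17
eef_pos: [0.5362, -0.202, 0.1223]
tcp_rot: [0.0, 0.936, 0.351, 0.0]
force: [1.2, -0.9, 5.2]
grip_width: 0.571
grip_force: 65.9
pos mm [ 536.19 -201.95  122.32] tool s,t [271.14 504.75] f tool [ 0.3  1.5 -5.2] mom [-0.18 -0.26 -0.03] yaw 41.12 gear -3.88 15.1667
```

```bash
python3 -m crank '[[[0.01,0.011,0],[0,0,0.1],1],[[0,0,0],[0,0,0.1],1],[[0,0,0],[0,0,0.1],1],[[0,0,0],[0,0,0.1],1],[[0,0,0],[0,0,0.1],1],[[0,0,0],[0,0,0.1],1],[[0,0,0],[0,0,0.1],1],[[0,0,0],[0,0,0.1],1]]'; python3 st.py
python3 -m crank '[[[0,0,0],[0,0,-0.1],1],[[0,0,0],[0,0,-0.1],1],[[0,0,0],[0,0,-0.1],1],[[0,0,0],[0,0,-0.1],1],[[0,0,0],[0,0,-0.1],1],[[0,0,0],[0,0,-0.1],1],[[0,0,0],[0,0,-0.1],1],[[0,0,0],[0,0,0],1]]'; python3 st.py
```

```text
time_s: 15.83
eef_pos: [0.5364, -0.2018, 0.1223]
tcp_rot: [0.0, 0.952, 0.306, -0.0]
force: [0.6, 0.0, 6.6]
grip_width: 0.567
grip_force: 66.2
pos mm [ 536.45 -201.76  122.28] tool s,t [318.92 476.2 ] f tool [ 0.5  0.3 -6.6] mom [-0.08 -0.04  0.15] yaw 35.58 gear -9.42 15.8333
time_s: 16.5
eef_pos: [0.5364, -0.2018, 0.1223]
tcp_rot: [0.0, 0.938, 0.346, -0.0]
force: [-1.2, 0.2, 6.8]
grip_width: 0.568
grip_force: 66.0
pos mm [ 536.4  -201.85  122.29] tool s,t [277.4  501.51] f tool [-0.8 -1.  -6.8] mom [-0.08 -0.04 -0.11] yaw 40.43 gear -4.57 16.5
```

The gear's inward teeth have to enter the shaft's gaps, so the gear must be 45° off the shaft's tooth angle: about +37.7°, not -7°. I'll unload and turn there.

```bash
python3 -m crank '[[[0,0,-0.04],[0,0,0],1],[[0,0,-0.04],[0,0,-0.88],1],[[0,0,0],[0,0,-0.88],1],[[0,0,0],[0,0,-0.88],1],[[0,0,0],[0,0,-0.88],1],[[0,0,0],[0,0,-0.88],1],[[0,0,0],[0,0,-0.88],1],[[0,0,0],[0,0,-0.87],1]]'; python3 -m crank '[[[0,0,0],[0,0,0],1],[[0,0,0],[0,0,0],1],[[0,0,0],[0,0,0],1],[[0,0,0],[0,0,0],1],[[0,0,0],[0,0,0],1],[[0,0,0],[0,0,0],1],[[0,0,0],[0,0,0],1],[[0,0,0],[0,0,0],1]]';python3 st.py
```

```text
time_s: 17.17
eef_pos: [0.5358, -0.2021, 0.1224]
tcp_rot: [-0.001, 0.749, 0.662, -0.001]
force: [3.7, -3.1, -4.4]
grip_width: 0.572
grip_force: 64.6
time_s: 17.83
eef_pos: [0.5359, -0.2018, 0.1225]
tcp_rot: [-0.001, 0.752, 0.659, -0.001]
force: [4.7, -3.5, -7.3]
grip_width: 0.569
grip_force: 64.3
pos mm [ 535.9  -201.83  122.55] tool s,t [-130.08  557.68] f tool [-2.8  5.2  7.3] mom [-0.62 -0.65  0.02] yaw 82.49 gear 37.49 17.8333
```

```bash
python3 -m crank '[[[-0.012,0.02,0],[0,0,0],1],[[-0.011,0.02,0],[0,0,0],1],[[0,0,0],[0,0,0],1],[[0,0,0],[0,0,0],1],[[0,0,0],[0,0,0],1],[[0,0,0],[0,0,0],1],[[0,0,0],[0,0,0],1],[[0,0,0],[0,0,0],1]]';python3 st.py
python3 -m crank '[[[0,0,0.02],[0,0,0],1],[[0,0,0.02],[0,0,0],1],[[0,0,0.02],[0,0,0.1],1],[[0,0,0.01],[0,0,0.1],1],[[0,0,0],[0,0,-0.1],1],[[0,0,0],[0,0,-0.1],1],[[0,0,0],[0,0,-0.1],1],[[0,0,0],[0,0,-0.1],1]]';python3 st.py
```

```text
time_s: 18.5
eef_pos: [0.538, -0.2027, 0.1247]
tcp_rot: [-0.0, 0.75, 0.661, -0.0]
force: [-0.8, 0.7, -5.5]
grip_width: 0.573
grip_force: 64.5
pos mm [ 537.96 -202.71  124.71] tool s,t [-133.13  559.26] f tool [ 0.6 -0.9  5.5] mom [ 0.13  0.09 -0.01] yaw 82.74 gear 37.74 18.5
time_s: 19.17
eef_pos: [0.5381, -0.2027, 0.1218]
tcp_rot: [-0.0, 0.742, 0.67, 0.0]
force: [-0.4, 2.8, -5.1]
grip_width: 0.567
grip_force: 64.6
pos mm [ 538.11 -202.66  121.85] tool s,t [-147.33  555.81] f tool [ 2.8 -0.7  5.1] mom [ 0.47  0.13 -0.02] yaw 84.21 gear 39.21 19.1667
```

It has started to enter: z is 0.5 mm below the earlier stop with no upward force. Continuing down gently.

```bash
python3 -m crank '[[[0.008,0,0.02],[0,0,0.1],1],[[0,0,0.02],[0,0,0.08],1],[[0,0,0.02],[0,0,0],1],[[0,0,0.02],[0,0,0],1],[[0,0,0.02],[0,0,0],1],[[0,0,0],[0,0,0],1],[[0,0,0],[0,0,0],1],[[0,0,0],[0,0,0],1]]';python3 st.py
```

```text
time_s: 19.83
eef_pos: [0.538, -0.2027, 0.1177]
tcp_rot: [-0.0, 0.75, 0.662, -0.0]
force: [-2.4, 0.7, -4.8]
grip_width: 0.57
grip_force: 64.8
pos mm [ 537.98 -202.68  117.74] tool s,t [-134.43  558.96] f tool [ 0.4 -2.5  4.8] mom [ 0.17  0.4  -0.02] yaw 82.88 gear 37.88 19.8333
```

```bash
python3 -m crank '[[[0,-0.008,0.04],[0,0,0],1],[[0,0,0.04],[0,0,0],1],[[0,0,0.04],[0,0,0],1],[[0,0,0.04],[0,0,0],1],[[0,0,0.04],[0,0,0],1],[[0,0,0.04],[0,0,0],1],[[0,0,0],[0,0,0],1],[[0,0,0],[0,0,0],1]]';python3 st.py
python3 -m crank '[[[0,0,0.04],[0,0,0],1],[[0,0,0.04],[0,0,0],1],[[0,0,0.04],[0,0,0],1],[[0,0,0.03],[0,0,0],1],[[0,0,0.03],[0,0,0],1],[[0,0,0],[0,0,0],1],[[0,0,0],[0,0,0],1],[[0,0,0],[0,0,0],1]]';python3 st.py
```

```text
time_s: 20.5
eef_pos: [0.5377, -0.2026, 0.1079]
tcp_rot: [-0.0, 0.75, 0.662, -0.0]
force: [-1.2, 0.1, -6.1]
grip_width: 0.569
grip_force: 64.7
pos mm [ 537.73 -202.58  107.91] tool s,t [-134.38  558.69] f tool [-0.1 -1.2  6.1] mom [ 0.02  0.17 -0.05] yaw 82.88 gear 37.88 20.5
time_s: 21.17
eef_pos: [0.5377, -0.2025, 0.1009]
tcp_rot: [-0.0, 0.75, 0.662, -0.0]
force: [-1.2, 0.3, -5.3]
grip_width: 0.572
grip_force: 64.6
pos mm [ 537.73 -202.55  100.89] tool s,t [-134.37  558.68] f tool [ 0.2 -1.2  5.3] mom [-0.03  0.27 -0.03] yaw 82.88 gear 37.88 21.1667
```

```bash
python3 -m crank '[[[0,0,0.025],[0,0,0],1],[[0,0,0.025],[0,0,0],1],[[0,0,0.02],[0,0,0],1],[[0,0,0.01],[0,0,0],1],[[0,0,0],[0,0,0],1],[[0,0,0],[0,0,0],1],[[0,0,0],[0,0,0],1],[[0,0,0],[0,0,0],1]]';python3 st.py
```

```text
time_s: 21.83
eef_pos: [0.5378, -0.2026, 0.0985]
tcp_rot: [0.0, 0.75, 0.662, 0.0]
force: [-5.1, 1.2, 1.6]
grip_width: 0.571
grip_force: 65.2
pos mm [ 537.8  -202.58   98.45] tool s,t [-134.38  558.76] f tool [ 0.5 -5.2 -1.6] mom [ 0.11  0.81 -0.01] yaw 82.88 gear 37.88 21.8333
```

It is seated: z stops at 98.45 mm (expected 98.4) with about 7 N net. Relax sideways, open and retreat.

```bash
python3 -m crank '[[[0,-0.015,0],[0,0,0],1],[[0,0,0],[0,0,0],1],[[0,0,0],[0,0,0],0.1],[[0,0,0],[0,0,0],0],[[0,0,0],[0,0,0],-0.3],[[0,0,0],[0,0,0],-0.6],[[0,0,0],[0,0,0],-0.8],[[0,0,0],[0,0,0],-1]]'; python3 st.py
python3 -m crank '[[[0,0,0],[0,0,0],-1],[[0,0,0],[0,0,0],-1],[[0,0,0],[0,0,0],-1],[[0,0,-0.1],[0,0,0],-1],[[0,0,-0.2],[0,0,0],-1],[[0,0,-0.4],[0,0,0],-1],[[0,0,-0.5],[0,0,0],-1],[[0,0,-0.5],[0,0,0],-1]]'
python3 -m crank '[[[0,0,-0.5],[0,0,0],-1],[[0,0,-0.5],[0,0,0],-1],[[0,0,-0.5],[0,0,0],-1],[[0,0,-0.4],[0,0,0],-1],[[0,0,-0.2],[0,0,0],-1],[[0,0,0],[0,0,0],-1],[[0,0,0],[0,0,0],-1],[[0,0,0],[0,0,0],-1]]'
python3 - <<'E'
from h import *
a=cap('wrist'); s=cap('scene')
x=cv2.resize(a['image'],(400,300)); y=cv2.resize(s['image'][170:278,190:334],(400,300),interpolation=cv2.INTER_CUBIC)
cv2.imwrite('pics/f.png',np.hstack([x,y]))
vv,uu=np.mgrid[100:420,100:560]; P=depthpts(a,np.c_[uu.ravel(),vv.ravel()])
r=np.hypot(P[:,0]-.537,P[:,1]+.202)
for lo,hi in((.03,.042),(.020,.0235)):
    q=P[(r>lo)&(r<hi)&(P[:,2]>.05)]; print(np.percentile(q[:,2],[5,25,50,75,95]))
E
```

```text
time_s: 22.5
eef_pos: [0.5374, -0.2025, 0.098]
tcp_rot: [0.0, 0.75, 0.662, 0.0]
force: [0.3, -0.8, 0.1]
grip_width: 0.994
grip_force: 0.0
pos mm [ 537.42 -202.55   98.02] tool s,t [-134.43  558.36] f tool [-0.8  0.4 -0.1] mom [-0.03 -0.04 -0.01] yaw 82.89 gear 37.89 22.5
time_s: 23.17
eef_pos: [0.537, -0.2024, 0.1672]
tcp_rot: [-0.0, 0.75, 0.662, -0.0]
force: [0.1, 0.1, 0.9]
grip_width: 0.996
grip_force: 0.0
time_s: 23.83
eef_pos: [0.5369, -0.2023, 0.2485]
tcp_rot: [-0.001, 0.75, 0.662, -0.0]
force: [-0.5, 0.2, 0.5]
grip_width: 0.998
grip_force: 0.0
[0.06687045 0.06782783 0.28998385 0.30472375 0.30920288]
[0.08056929 0.09662315 0.09758151 0.09810495 0.09882771]
```

View pics/f.png

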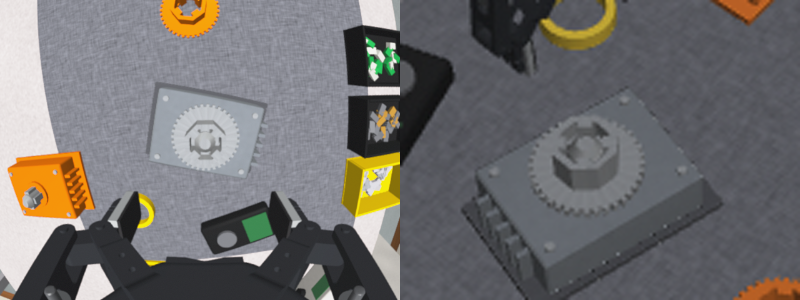

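The wrist view (left panel) shows the gear centred on the grey unit at (207,137). In the scene view (right panel) it lies flat on the collar at (585,165). The depth reading puts the disc top at 68 mm and the boss top at 98 mm, about 1 mm from the fully seated heights. Handing in.

```bash
python3 -c "
from cell import job
print(job.close_job())"
```

```text
the job is handed in; nothing more can be done
None
```

The steel gear is meshed on the grey drive unit's shaft, fully home on the collar and released; measured contact forces stayed under about 15 N, it took about 24 s, no bystander was touched, and the job is handed in.

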